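# Eject the ice-cream die and trap it

## Task

On the aluminium die caddy, press the red ejector button down with one fingertip so that the spring pops the round metal die out of its seat, and trap the popped die with the other finger before it slides off the open end of its channel. Finish while holding it like that: the button still held fully down by the one finger, and the die standing on the channel floor, at rest against the other finger. Do not grasp or lift anything, and leave the two spare dies and the glass tumbler where they are.

Things in the scene. Friction and masses are not known exactly. Their poses are not given: they have to be found in the camera images.
- caddy: Fixed aluminium block with a channel on top. Origin: on the table, under the seated die's centre. x along the channel, its OPEN end towards -x; y across, button on the +y side; z up. Channel floor 45 mm above the table. Side walls 4.5 mm thick, inner faces at y = -26.5 and +26.5 mm, tops 14 mm above the floor, from x = +38 to -62 mm. Grey spring housing behind, x = +33 to +112, top 81 mm high.
- pusher_face (a point): Middle of the orange pusher's front, behind the die, 57 mm above the table. Its spring leans on the die with 4.5 N (2.3 N after its full stroke of 72 mm towards caddy -x). Once the latch is down it drives the die out at up to 0.3 m/s and off the open end within a second, unless something stands in the way: a finger must already be waiting in the channel.
- latch_top (a point): Middle of the top edge of the steel latch bar that keeps the die in: across the channel at caddy x = -26 to -30 mm, 3 mm above the channel floor. It is part of the button and sinks with it; if the button is let go it rises again under the popped die.
- eject_button (a joint): Travel of the red ejector button, straight down: 0 = up, 0.009 m = fully down. Spring of about 2 N at the start to 5 N fully down, plus up to about 3 N of latch drag while the die leans on it. The die is let go at about 0.0025 to 0.004 m. It springs up again when released.
- button_top (a point): Centre of the top face of the red button, 34 mm along x by 36 mm along y (caddy axes); it moves with the button. It lies in the caddy frame at x = -52 mm, y = +60 mm, 61 mm above the table when up and 52 mm when fully down. Its grey housing (44 by 46 mm) is 46 mm high.
- channel_trap (a point): A good place for the trapping finger: on the channel floor, on its centre line, 52 mm from the seated die's centre towards the open end, straight across (60 mm in y) from the button's centre. A finger standing here, tip 7 mm or more above the floor, lets the die pop about 10 to 20 mm and stops it.
- channel_end (a point): Middle of the channel floor's edge at the open end, where the die would fall off (caddy x = -74 mm), 45 mm above the table.
- die: The die to be ejected: upright aluminium cylinder 50 mm across, 30 mm tall, about 0.15 kg, many tiny holes in its top. Origin: centre of its underside, z up. It is seated at caddy x = 0, y = 0, standing on the channel floor (top 75 mm above the table).
- spare_seven: Bystander: loose spare die of the same size with seven large holes, standing on the table. Origin: centre of its underside.
- spare_ring: Bystander: loose spare die of the same size with a ring of ten holes, standing on the table. Origin: centre of its underside.
- tumbler: Bystander: drinking glass, 68 mm across the rim, 95 mm tall, standing on the table. Origin: centre of its underside.
Not all that is in view belongs to the job. Of the things like the caddy, leave any that is blue; of the rest the larger one is meant.

How it is judged:
At the end, for the whole second after the job is handed in: The button is held at least 6 mm down (of 9); the die has come 6 to 45 mm out of its seat towards the open end, stands upright on the channel floor (within 3 mm, 0.1 rad), at rest, leaning on a finger with at least 0.4 N (value of joint eject_button above 0.006 m and x of die in the frame of caddy between -0.045 and -0.006 m and z of die in the frame of caddy between 0.042 and 0.048 m and angle between die's own z axis and vertical below 0.1 rad and contact force between the fingers and die above 0.4 N and linear speed of die below 0.02 m/s); the arm keeps its last pose, push and grip.
It fails at once if the die slid away past the open end or fell off the channel (x of die in the frame of caddy below -0.055 m or z of die in the frame of caddy below 0.035 m).
It fails at once if the die was lifted or tipped over (z of die in the frame of caddy above 0.055 m or angle between die's own z axis and vertical above 0.4 rad).
It fails at once if a spare die or the tumbler was moved more than 20 mm (distance of any of spare_seven, spare_ring, tumbler from where it was at the start of the episode above 0.02 m).
It also fails if it takes over 32 s, if anything falls off the work surface, if the arm or the gripper's body presses on something with over 40 N, if the wrist force passes 120 N, or if a joint passes its speed limit or range.

## Robot

A 6-joint arm with a two-finger parallel gripper is mounted at the origin on the work surface. World frame = base frame: x ahead of the robot, y to its left, z up, the work surface at z = 0. Lengths are in m, angles in rad, forces in N, time in s.
With the tool pointing down it reaches from about 0.275 to 0.875 m from the base axis. Payload 12.5 kg.
Tool frame: the origin (TCP) lies on the centre line of the jaws, within the pads' length; the fingertips stand r.finger_overhang ahead of it and the grasp point (between the pads) lies 3 mm ahead of it (r.finger_overhang is the distance from the TCP to the fingertips, in m); z points along the fingers, y is the line along which they close (so a half turn about z gives the same grasp; the last joint's range is limited). The gripper opens to 85 mm and grips with 20 to 120 N. Pads are 22 mm wide; open, the fingers measure 114 mm over their backs; the gripper's body (76 mm by 85 mm) begins 54 mm behind the grasp point. The pads swing forward as they close: fully open they stand 13 mm farther back than shut.
Start: joints at [-0.085, 0.351, 1.652, -0, 1.139, -0.085], TCP at [0.55, 0, 0.253] pointing down, gripper open.
Joint ranges: [-2.75, 2.75], [-0.79, 2.1], [0.01, 2.65], [-1.57, 4.71], [0.07, 3.14], [-2.87, 2.87]. Speed limits (rad/s): [2.22, 2.22, 2.79, 3.14, 3.14, 3.14].

## Interface

Orientations are given as a unit quaternion [x, y, z, w].
In Python, from cell import r, optics gives the robot as it stands. The module is installed in compiled form; this text tells all that it offers. Calls block until the motion is done:
- r.move_to(position, orientation): joint-space move of the TCP to a pose.
- r.move_linear(position, rot=None, vel=0.15): straight line of the TCP; rot=None keeps the orientation; vel is the mean speed in m/s.
- r.set_joints(angles): joint-space move.
- r.set_gripper(opening, squeeze=None): opening from 0.0 (shut) to 1.0 (fully open); squeeze is the grip in N (None keeps the last); returns when the fingers have stopped.
- r.sleep(seconds).
- r.inverse_kinematics(position, orientation): joint angles nearest the present ones, or None.
- optics.get_image(name): name is "scene" or "side" or "wrist"; returns a dict with "pixels" (400x640x3 uint8, red, green, blue), "depth" (400x640 float32, m along the optical axis (not along the pixel's ray), 0 where there is no reading), "fx", "fy", "cx", "cy" (pixels), "camera_from_world" (4x4, takes a point from world to camera coordinates); the wrist camera has in their place "mount" (4x4, takes a point from camera to tool coordinates, whose origin is the TCP and whose axes are the flange's). Camera axes: x right, y down, z forward; pixel columns grow to the right and rows downward; lengths in m; the calibration is good to about 2 mm. A picture is of the moment at which its call begins: read the wrist's pose just before it.
A pose or a line that the arm cannot do raises r.PlanningError and nothing moves.
- r.hand_in(): hands the job in; it is judged then, once.
Readings, each from a call of its own:
- r.current_t(): time.
- r.current_q(): joint angles.
- r.current_qvel(): joint speeds.
- r.current_effort(): joint torques, N m.
- r.current_tool_pos(): TCP position.
- r.current_ee_rot(): TCP orientation.
- r.current_contact_force(): force on the tool from outside, world axes, zero at the start.
- r.current_torque(): the same for the moment, N m.
- r.current_opening(): opening from 0.0 (shut) to 1.0 (fully open).
- r.current_finger_force(): force on a finger pad.
Only numpy, scipy, OpenCV 4.12 (cv2) and the standard library are available. Lean on these libraries where they do the work, as an engineer would, in place of code of your own. Each camera call takes 0.05 s, during which the arm holds its last target. There are 200 camera calls.

## Working session

There is one attempt and no reset: what is moved stays moved. The work goes in short steps, each a Python script; the robot and the scene stay as the last script left them, time stands still between calls to the robot, and variables do not carry over. Pictures are saved under pics/ and viewed, at most 10 in all, crops included, and the job is handed in when it is done.

```bash
mkdir -p pics
cat > h.py <<'E'
import numpy as np, cv2
from cell import r, optics
def snap(name,fn):
    p=r.current_tool_pos();q=r.current_ee_rot()
    im=optics.get_image(name); np.save('pics/%s.npy'%fn,dict(im=im,p=p,q=q),allow_pickle=True)
    cv2.imwrite('pics/%s.png'%fn,im['pixels'][:,:,::-1]); return im
def load(fn): return np.load('pics/%s.npy'%fn,allow_pickle=True).item()
def T(fn):
    d=load(fn);im=d['im']
    if 'camera_from_world' in im: return im,np.linalg.inv(im['camera_from_world'])
    from scipy.spatial.transform import Rotation as R
    W=np.eye(4);W[:3,:3]=R.from_quat(d['q']).as_matrix();W[:3,3]=d['p']
    return im,W@im['mount']
def world(fn):
    im,M=T(fn);D=im['depth'];v,u=np.mgrid[:D.shape[0],:D.shape[1]]
    P=np.stack([(u-im['cx'])/im['fx']*D,(v-im['cy'])/im['fy']*D,D],-1)
    return P@M[:3,:3].T+M[:3,3]
def ray(fn,u,v,z):
    im,M=T(fn);d=M[:3,:3]@np.array([(u-im['cx'])/im['fx'],(v-im['cy'])/im['fy'],1]);o=M[:3,3]
    return o+d*(z-o[2])/d[2]
E
python3 - <<'E'
from h import *
a=snap('scene','s0');b=snap('side','d0');c=snap('wrist','w0')
print(r.finger_overhang,r.current_tool_pos(),r.current_ee_rot(),r.current_t())
cv2.imwrite('pics/all.png',cv2.resize(np.vstack([a['pixels'],b['pixels']]),(480,600))[:,:,::-1])
E
```

```text
0.022 [5.49772233e-01 4.86089820e-05 2.52892737e-01] [ 7.07104961e-01  7.07108463e-01 -3.00224432e-04 -3.25814657e-04] 0.15
```

View pics/s0.png

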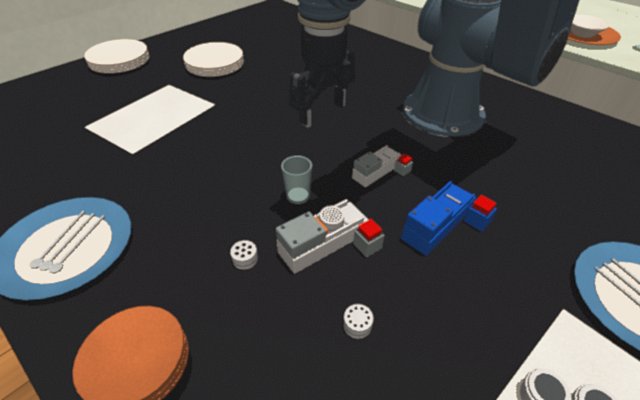

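View pics/d0.png

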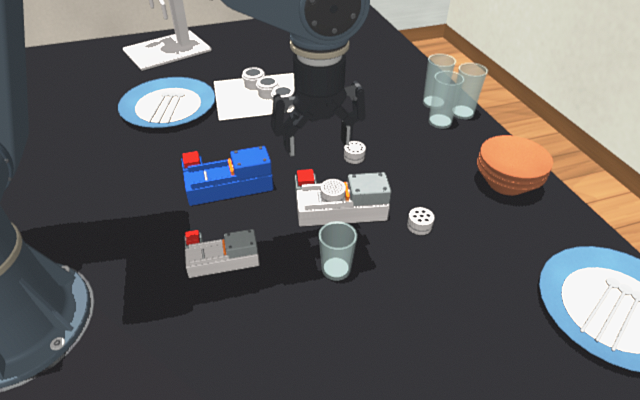

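Scene picture: there are three caddy-like things, the large aluminium one at (330,232), a small grey one at (383,165) and a blue one at (450,215). Leaving the blue, the larger of the rest is the one at (330,232), with its button at (370,230), die at (332,215) and tumbler at (297,180). In the side picture it is at (343,195). I'll confirm this in a crop and measure from it.

Run:
```python
from h import *
a=load('s0')['im']['pixels'][180:290,220:400];b=load('d0')['im']['pixels'][150:260,270:450]
cv2.imwrite('pics/c0.png',cv2.resize(np.vstack([a,b]),None,fx=2.7*1,fy=2.7,interpolation=cv2.INTER_CUBIC)[:,:,::-1])
for fn,box in (('s0',(355,385,215,250)),('d0',(295,318,168,190))):
    im=load(fn)['im'];W=world(fn);px=im['pixels'].astype(int)
    u0,u1,v0,v1=box;m=np.zeros(px.shape[:2],bool);m[v0:v1,u0:u1]=1
    red=m&(px[...,0]>130)&(px[...,1]<60)&(abs(W[...,2]-.061)<.004)
    P=W[red];(c,s,an)=cv2.minAreaRect((P[:,:2]*1000).astype(np.float32));print(fn,'btn',len(P),P.mean(0),c,s,an)
for fn,box in (('s0',(315,350,200,230)),('d0',(315,350,178,202))):
    W=world(fn);u0,u1,v0,v1=box;P=W[v0:v1,u0:u1].reshape(-1,3);P=P[abs(P[:,2]-.075)<.004]
    print(fn,'die',len(P),P.mean(0),cv2.minEnclosingCircle((P[:,:2]*1000).astype(np.float32)))
for fn,box in (('s0',(270,335,205,260)),('d0',(340,395,168,210))):
    W=world(fn);u0,u1,v0,v1=box;P=W[v0:v1,u0:u1].reshape(-1,3);P=P[abs(P[:,2]-.081)<.003]
    print(fn,'house',len(P),cv2.minAreaRect((P[:,:2]*1000).astype(np.float32)))
```

```text
s0 btn 226 [0.57463449 0.15253598 0.05946274] (573.294189453125, 151.60482788085938) (35.14216995239258, 34.426673889160156) 77.94459533691406
d0 btn 114 [0.57024284 0.14907653 0.05904194] (570.59326171875, 149.748291015625) (39.699703216552734, 32.26353454589844) 73.30107879638672
s0 die 383 [0.61356255 0.08204089 0.0738897 ] ((624.2962036132812, 81.3557357788086), 37.899742126464844)
d0 die 310 [0.60929165 0.07997498 0.07308298] ((615.9432373046875, 82.32882690429688), 33.389705657958984)
s0 house 909 ((683.033935546875, 65.80473327636719), (61.362953186035156, 77.49967193603516), 77.14420318603516)
d0 house 584 ((679.4058837890625, 63.5638313293457), (61.19257354736328, 76.90660095214844), 77.03187561035156)
```

View pics/c0.png

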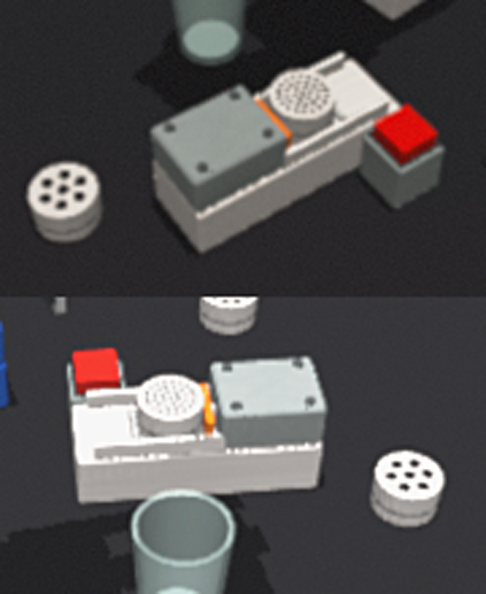

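The crop confirms the large aluminium caddy: many-hole die, orange pusher, grey housing and red button. Its yaw is about -12.9° with the origin near (0.6105, 0.081). I'll go above the press pose and look with the wrist camera.

```bash
cat >> h.py <<'E'
from scipy.spatial.transform import Rotation as R
yaw=np.radians(-12.9);O=np.array([.6105,.081])
ex=np.array([np.cos(yaw),np.sin(yaw)]);ey=np.array([-ex[1],ex[0]])
def cad(x,y,z): return np.append(O+ex*x+ey*y,z)
def toolq(s=1):
    y=np.append(s*ey,0);z=np.array([0,0,-1.]);return R.from_matrix(np.c_[np.cross(y,z),y,z]).as_quat()
E
python3 - <<'E'
from h import *
p=cad(-.052,.030,.19)
for s in (1,-1): print(s,r.inverse_kinematics(p,toolq(s)))
c=[(np.abs(np.array(j)-r.current_q()).max(),s) for s in (1,-1) if (j:=r.inverse_kinematics(p,toolq(s))) is not None]
s=min(c)[1];open('s.txt','w').write(str(s))
r.move_to(p,toolq(s));r.set_gripper(.535,20)
print(s,r.current_tool_pos(),r.current_opening(),r.finger_overhang,r.current_contact_force(),r.current_t())
snap('wrist','w1');snap('side','d1')
E
```

```text
1 [ 1.31531637e-01  4.74226510e-01  1.63467343e+00 -4.44089210e-16
  1.03269271e+00 -1.21411722e+00]
-1 [ 1.31531637e-01  4.74226510e-01  1.63467343e+00 -4.44089210e-16
  1.03269271e+00  1.92747544e+00]
1 [0.56653365 0.12175367 0.19006576] 0.5309362995615584 0.022 [-0.35869706  0.5799359  -0.22915117] 1.675
```

View pics/w1.png

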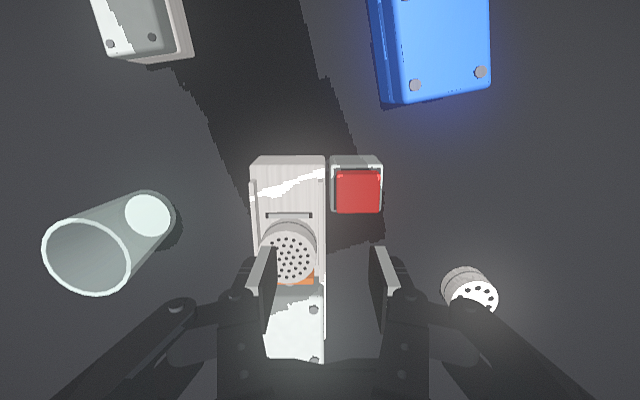

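Wrist view: red button at (357,192), die top at (290,252), latch bar at (290,215), and fingers at (262,275) and (383,275). The button is on the right finger's side and the channel on the left finger's side. Next I'll refine the positions from these close-range depths.

Run:
```python
from h import *
W=world('w1');px=load('w1')['im']['pixels'].astype(int)
def caddy(P): d=P[...,:2]-O;return np.stack([d@ex,d@ey,P[...,2]],-1)*1000
C=caddy(W)
red=(px[...,0]>130)&(px[...,1]<80);red&=abs(C[...,2]-61)<4
P=C[red];print('btn',len(P),np.percentile(P,[1,50,99],0).round(1).tolist(),cv2.minAreaRect(P[:,:2].astype(np.float32)))
B=C[222:285,262:318].reshape(-1,3);B=B[abs(B[:,2]-75)<2.5];print('die',len(B),np.percentile(B,[1,50,99],0).round(1).tolist())
F=C[165:210,245:328].reshape(-1,3);F=F[abs(F[:,2]-45)<3];print('floor',np.percentile(F,[1,50,99],0).round(1).tolist())
print('latch ends',[caddy(ray('w1',u,215,.048)).round(1).tolist() for u in (267,312)])
# finger ends
for n,(u0,u1) in dict(L=(240,280),Rr=(368,405)).items():
    f=C[240:335,u0:u1].reshape(-1,3);f=f[(f[:,2]>140)]
    lo=f[f[:,2]<np.percentile(f[:,2],1)+8];print(n,np.percentile(f[:,2],[0.5,5]).round(1),np.percentile(lo,[2,50,98],0).round(1).tolist())
```

```text
btn 199 [[-71.0, 54.4, 57.0], [-57.3, 73.1, 59.2], [-37.1, 76.3, 61.0]] ((-54.521018981933594, 66.26470947265625), (36.35763931274414, 21.766422271728516), 8.624598503112793)
die 1769 [[-26.3, -17.5, 72.5], [-5.1, 3.9, 73.6], [20.5, 22.5, 75.1]]
floor [[-74.2, -31.4, 42.2], [-55.8, -0.9, 43.6], [-34.3, 30.9, 45.5]]
latch ends [[-30.3, -19.4, 48.0], [-30.3, 20.3, 48.0]]
L [170.  175.7] [[-64.2, -4.9, 169.2], [-59.8, 6.6, 175.5], [-43.0, 6.9, 179.1]]
Rr [170.2 175.9] [[-64.2, 52.3, 169.3], [-59.9, 52.6, 175.7], [-42.7, 64.0, 179.1]]
```

Run:
```python
from h import *
r.move_linear(cad(-.052,.030,.090),vel=.08);r.sleep(.3)
f0=np.array(r.current_contact_force());print(f0,r.current_tool_pos(),r.current_t())
for z in np.arange(.088,.0699,-.001):
    r.move_linear(cad(-.052,.030,z),vel=.02);r.sleep(.08)
    f=np.array(r.current_contact_force())-f0;print(round(z,4),r.current_tool_pos()[2].round(4),f.round(1))
    if f[2]>14: break
r.sleep(.5);print((np.array(r.current_contact_force())-f0).round(1),r.current_finger_force(),r.current_t(),r.current_opening())
snap('side','d2');snap('scene','s2')
a=load('s2')['im']['pixels'][180:290,260:420];b=load('d2')['im']['pixels'][130:240,270:430]
cv2.imwrite('pics/c2.png',cv2.resize(np.vstack([a,b]),None,fx=2.7,fy=2.7,interpolation=cv2.INTER_CUBIC)[:,:,::-1])
```

```text
[-0.61066246 -0.20065085 -0.4467177 ] [0.56658797 0.12187143 0.09017094] 3.475
0.088 0.088 [0.9 1.  0.8]
0.087 0.087 [0.3 0.1 0.4]
0.086 0.086 [0.9 0.4 0.7]
0.085 0.085 [ 0.8 -0.2  0.7]
0.084 0.084 [1.2 0.1 0.2]
0.083 0.083 [-0.1  0.5 -0.3]
0.082 0.0819 [ 0.1  0.3 -0.4]
0.081 0.081 [ 0.4  0.1 -0.2]
0.08 0.08 [0.8 0.1 2.1]
0.079 0.079 [1.7 0.3 1.3]
0.078 0.0778 [-1.4  0.4  1.1]
0.077 0.0769 [-4.3  0.2  3.9]
0.076 0.076 [-5.   0.6  5.2]
0.075 0.075 [-4.8  0.8  5.8]
0.074 0.074 [-4.6  1.1  6.6]
0.073 0.0731 [-5.   1.3  6.8]
0.072 0.0721 [-6.   1.   6.6]
0.071 0.0715 [-7.7  0.9 12.6]
0.07 0.0713 [-10.7   0.6  22.4]
[-11.3   0.3  22.3] 13.049240272957832 10.3083 0.5371127863193765
```

View pics/c2.png

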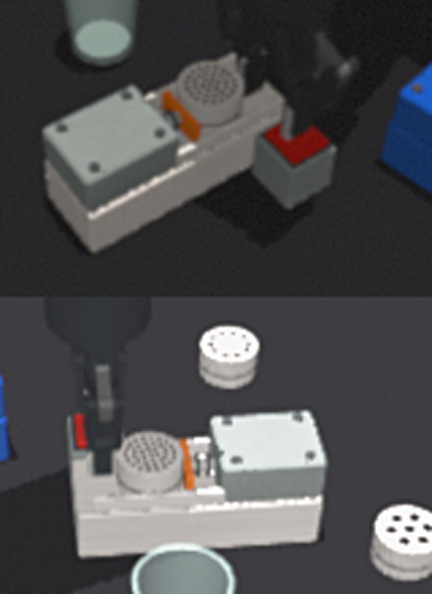

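The die popped about 15 mm and is standing against the channel finger, and the button is bottomed out. I'll ease the push a little, check that it stays steady, and hand in.

Run:
```python
from h import *
r.move_linear(cad(-.052,.030,.0711),vel=.01);r.sleep(.6)
print(r.current_tool_pos(),r.current_contact_force(),r.current_t())
for n,fn,bx in (('scene','s3',(315,360,195,235)),('side','d3',(305,340,175,215))):
    snap(n,fn);W=world(fn);d=W[...,:2]-O;C=np.stack([d@ex,d@ey,W[...,2]],-1)*1000
    B=C[bx[2]:bx[3],bx[0]:bx[1]].reshape(-1,3);B=B[(abs(B[:,2]-74)<3)&(abs(B[:,1])<26)]
    A=np.c_[B[:,:2],np.ones(len(B))];print(len(B),np.percentile(B,[3,50,97],0).round(1).tolist(),np.linalg.lstsq(A,B[:,2],rcond=None)[0][:2].round(3))
p=r.current_tool_pos();r.sleep(.5);print(r.current_tool_pos()-p,r.current_contact_force())
```

```text
[0.56621005 0.12195523 0.07154044] [-7.5423629   0.33900708 11.16827275] 11.2667
375 [[-50.5, -21.9, 71.6], [-16.3, 1.1, 73.5], [6.1, 21.1, 75.9]] [-0.001 -0.006]
322 [[-50.2, -23.9, 71.4], [-18.7, -4.4, 73.2], [3.9, 18.5, 75.3]] [-0.008  0.005]
[ 1.86780113e-05 -2.72397174e-05  1.27720334e-05] [-7.62249876  1.85632865 10.4425487 ]
```

The die is level at about x = -17 mm and steady, and the button is held at its stop with about 11 N.

```bash
python3 -c "
from h import *
print(r.hand_in())"
```

```text
the job is handed in; nothing more can be done
None
```

The job is handed in: one finger holds the red button at its stop, and the popped die stands level and still against the other finger about 17 mm out of its seat (no verdict was returned).

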